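# Index the glue press over the long knife handle and hold it pressed

## Robot

A 7-joint arm with a two-finger parallel gripper is mounted at the origin on the work surface. World frame = base frame: x ahead of the robot, y to its left, z up, the work surface at z = 0. Lengths are in m, angles in rad, forces in N, time in s.
With the tool pointing down it reaches from about 0.4 to 0.875 m from the base axis. Payload 19.3 kg.
Tool frame: the origin (TCP) lies on the centre line of the jaws, within the pads' length; the fingertips stand 14 mm ahead of it and the grasp point (between the pads) lies 5 mm behind it (bot.tip_extent is the distance from the TCP to the fingertips, in m); z points along the fingers, y is the line along which they close (so a half turn about z gives the same grasp; the last joint's range is limited). The gripper opens to 85 mm and grips with 20 to 120 N. Pads are 22 mm wide; open, the fingers measure 114 mm over their backs; the gripper's body (76 mm by 85 mm) begins 54 mm behind the grasp point. The pads swing forward as they close: fully open they stand 13 mm farther back than shut.
Start: joints at [-1.247, 0.521, -0.036, 1.599, 0.021, 1.021, -0.113], TCP at [0.24, 0.577, 0.245] pointing down, gripper open.
Joint ranges: [-2.91, 2.91], [-0.3, 2.13], [-1.5, 1.42], [0.17, 2.43], [-1.26, 4.41], [0.16, 1.93], [-2.52, 2.52]. Speed limits (rad/s): [1.89, 1.89, 2.39, 2.39, 3.01, 3.01, 3.01].

## Interface

Orientations are given as [roll, pitch, yaw] about the fixed x, y, z axes, in that order (R = Rz(yaw) Ry(pitch) Rx(roll)).
In Python, from workcell import monitor, grab_frame, camera_model, bot gives the robot as it stands.
- The arm moves only by the tool move_arm, never from a script. Its argument "moves" is a list of rows, each a list of 4 numbers: the shift along the world's x, y, z in mm, then the turn about the world's z in rad. A call has 1 to 12 rows; each row is the pose to reach, as a shift and turn from the pose commanded when the call began; what a row does not reach only later rows make up. A row lasts 1/8 s, in which the tool goes at most 62.5 mm and 10.7 degrees, less where a joint would pass 70% of its speed; a pose out of reach is approached as far as the arm can. A call with a gripper value outside its range is refused whole. "gripper" is the opening, from 0 (shut) to 1 (fully open), set as the call begins (left out, the last holds). The fingers move at their own pace and stop on an object; "newtons" is the grip in N (left out, the last holds). Time passes only in rows, so rows that repeat a pose let the fingers close. It gives the time, the measured TCP pose, the force, the opening and the grip force at its end, in the units of the state.
- monitor.observe(): the state, without advancing time (a new reading comes with each control period).
- grab_frame(name): name is "scene" or "side" or "wrist"; returns the picture (384x512x3 uint8, blue, green, red); there is no depth.
- camera_model(name): a dict with "vfov" (degrees; the focal length in pixels is half the picture's height over the tangent of half this angle, whatever the lens; pixels are square), "cx", "cy" (the principal point, pixels), "R" (3x3) and "t" (3): a world point X has camera coordinates R X + t; the wrist camera has in their place "T_tool_cam" (4x4, takes a point from camera to tool coordinates, whose origin is the TCP and whose axes are the flange's). Camera axes: x right, y down, z forward; pixel columns grow to the right and rows downward; lengths in m; the calibration is good to about 2 mm. A picture is of the moment at which its call begins: read the wrist's pose just before it. camera_model takes no time and is no camera call.
- bot.job_done(): hands the job in; it is judged then, once.
The state is a dict: "clock": time; "qpos": joint angles; "qd": joint speeds; "joint_efforts": joint torques, N m; "position": TCP position; "tool_rot": TCP orientation; "force": force on the tool from outside, world axes, zero at the start; "moment": the same for the moment, N m; "grip_width": finger opening in m; "finger_force": force on a finger pad.
Only numpy, scipy, OpenCV 4.12 (cv2) and the standard library are available. Lean on these libraries where they do the work, as an engineer would, in place of code of your own. Each camera call takes 0.05 s, during which the arm holds its last target. There are 200 camera calls.

## Task

On the small glue press, pull up the black indexing knob, swing the head round until its ram stands over the longer of the two knife handles, and let the knob drop fully home in the notch there. Then press the ram's steel cap 16 mm down (give or take 3 mm) so that its rubber foot clamps that handle, and finish while holding it pressed: do not let go. Leave the shorter handle and the things beside the press where they are.

Things in the scene. Friction and masses are not known exactly. Their poses are not given: they have to be found in the camera images.
- fixture: glue press, fixed to the bench: aluminium base plate 270 x 250 x 20 mm with an upright pivot post. Origin at bench height (z = 0) on the vertical pivot axis; z up, x from the pivot towards the side with the two nests. A grey head bar, 215 x 36 mm, top at z = 95 mm (pivot nut to z = 103 mm), turns on the post
- nest_left (a point): floor centre of the white nest on the fixture's +y side, at x = 64, y = 76, z = 26 mm in the fixture's frame; 126 mm long parallel to the fixture's x, side rails up to z = 34 mm. Each nest holds one knife handle
- nest_right (a point): the same for the nest on the fixture's -y side, at x = 64, y = -76, z = 26 mm
- quadrant (a point): middle of the top of the steel notched quadrant, a curved plate of mean radius 95 mm about the pivot, on the fixture's -x side: x = -95, y = 0, z = 32 mm. It has a wide rest notch in the middle and one narrow notch, 12.4 mm wide, near each end
- swing (a joint): angle of the head in rad, counter-clockwise from above, -1.02 to 1.02, turns easily. Ram: 100 mm from the pivot in direction (cos, sin) of it in the fixture's frame; plunger: 95 mm from it, straight across. At +0.87 the ram is over the left (+y) nest and the plunger over that nest's narrow notch, at -0.87 likewise right. Starts within 0.12 of 0, pin with play in the rest notch
- plunger (a joint): lift of the sprung indexing plunger in m, 0 (home) to 0.016. Home, its 10 mm round-tipped pin reaches 10 mm below the quadrant's top: lift it 13 to 15 mm to swing the head. The spring pulls down with 3 N home to 6 N fully up. Released over a notch it drops home by itself, from up to 3 mm off, and locks the head with about 1 mm of play
- plunger_knob (a point): centre of the top of the plunger's black cylindrical knob, 26 mm across and 34 mm tall; top at z = 138 mm when home. It moves with the head and the lift. The guide bush below it, 26 mm across, ends at z = 100 mm
- cap (a joint): how far the ram's cap is pressed down in m: 0 = up, range 0 to 0.024, sprung back up when let go. The foot meets a knife handle after 10 mm; pressing force about 1.5 N at the start, 3 N at 10 mm, stepping to 5.5 N as the foot meets the handle, 9 N at 16 mm, 15 N near the 24 mm stop
- cap_top (a point): centre of the flat top of the ram's steel cap, a disc 36 mm across and 10 mm thick; top at z = 148 mm when up. The steel collar under it is 42 mm across and ends at z = 112 mm
- foot: round rubber foot of the ram, 24 mm across, under the head on the ram's axis; origin at the centre of its underside, 50 mm above the bench when the ram is up. It is sprung in the cap and gives way after it meets a handle
- handle_long: the longer knife handle: black with round ends, 115 x 26 x 14 mm, loose in one of the two nests (which one varies), its length along the fixture's x. Origin at the centre of its underside, top 40 mm above the bench
- handle_short: the shorter knife handle: same make, 72 x 26 x 14 mm, loose in the other nest. Origin at the centre of its underside
- glue_bottle: white bottle with yellow cap, 38 mm across, 110 mm tall, standing beside the press on its +y side; origin at the centre of its underside
- rivet_dish: small brown bowl, 72 mm across, 30 mm tall, beside the press on its +y side; origin at the centre of its underside
- screwdriver: screwdriver with red handle, 170 mm long, lying beside the press on its -y side
Things that resemble listed ones, but are neither listed nor needed, are in the scene too. What is shaped like the handle_long but brown, green or white is not meant.

How it is judged:
On the way, in this order (a step that is already met when the one before it is completed fails the run):
1. the indexing plunger is pulled up clear of the quadrant (value of joint plunger above 0.01 m), for 0.1 s.
2. the ram stands over the longer handle, the plunger has dropped home in that notch, and the cap is still up (horizontal distance between foot and handle_long below 0.009 m and value of joint plunger below 0.002 m and value of joint cap below 0.005 m), for 0.2 s.
At the end, for the whole second after the job is handed in: The program has ended with the robot still pressing the cap: cap 13 to 19 mm down, foot bearing on the longer handle with more than 3 N and within 9 mm of its centre, plunger home (less than 2 mm up) in that station's notch (value of joint cap between 0.013 and 0.019 m and contact force between foot and handle_long above 3 N and horizontal distance between foot and handle_long below 0.009 m and value of joint plunger below 0.002 m); the arm keeps its last pose, push and grip.
It fails at once if the shorter handle is pressed or shifted more than 10 mm (contact force between foot and handle_short above 1 N or distance of handle_short from where it was at the start of the episode above 0.01 m).
It fails at once if a thing beside the press is shifted more than 20 mm (distance of any of glue_bottle, rivet_dish, screwdriver from where it was at the start of the episode above 0.02 m).
It also fails if it takes over 40 s, if anything falls off the work surface, if the arm or the gripper's body presses on something with over 40 N, if the wrist force passes 120 N, or if a joint passes its speed limit or range.

## Working session

There is one attempt and no reset: what is moved stays moved. The work goes in short steps, Python scripts to look and compute and a tool call to move; the robot and the scene stay as the last step left them, time stands still between calls to the robot, and variables do not carry over. Pictures are saved under pics/ and viewed, at most 10 in all, crops included, and the job is handed in when it is done.

Besides the shell and the picture viewer there is one more tool, called after ">>>" by a JSON object that holds its "api" and its "payload", one argument or row to a line. move_arm: Moves the arm, as the interface text tells. Its arguments: {"type":"object","properties":{"moves":{"type":"array","items":{"type":"array","items":{"type":"number"}}},"gripper":{"type":"number"},"newtons":{"type":"number"}},"required":["moves"]}

```bash
mkdir -p pics
python3 - <<'E'
from workcell import monitor, grab_frame, camera_model, bot
import cv2
s=monitor.observe(); print(s)
for n in("scene","side"):
    f=grab_frame(n); cv2.imwrite(f"pics/{n}0.png",f); print(camera_model(n))
cv2.imwrite("pics/w0.png",grab_frame("wrist")); print(camera_model("wrist"))
E
```

```text
{'clock': 0.0, 'qpos': array([-1.24720433,  0.52204222, -0.03637125,  1.60003365,  0.02117537,
        1.02114434, -0.11276538]), 'qd': array([ 7.10371788e-04,  1.13338395e-03, -6.37130277e-05, -5.35371498e-04,
        6.54163617e-04, -6.66961550e-04, -5.60118332e-05]), 'joint_efforts': array([ 1.23436697e-03, -9.27114487e+01,  1.98023580e+00, -3.69941676e+01,
        1.76996860e-02,  7.81075156e-03,  3.85916195e-06]), 'position': array([0.23967818, 0.57683136, 0.24469849]), 'tool_rot': array([-3.14034963e+00,  4.88775622e-05,  2.74785095e+00]), 'force': array([ 0.33923585, -0.249528  , -0.78769691]), 'moment': array([-0.00129845,  0.02874203, -0.03165127]), 'finger_force': 0.0, 'grip_width': 0.08518589010353687}
{'vfov': 48.04533577852362, 'cx': 260.0897165283985, 'cy': 194.66842671102071, 'R': array([[ 0.03585476,  0.9993553 ,  0.00184766],
       [ 0.69827335, -0.02372983, -0.71543778],
       [-0.7149327 ,  0.02694202, -0.698674  ]]), 't': array([-0.07762701, -0.29183884,  1.57783197])}
{'vfov': 47.86492096522191, 'cx': 261.406167535693, 'cy': 190.78319539275898, 'R': array([[ 8.28278715e-01, -5.60316255e-01, -2.54358883e-04],
       [-2.93525083e-01, -4.33512078e-01, -8.52003699e-01],
       [ 4.77281254e-01,  7.05771190e-01, -5.23535702e-01]]), 't': array([-0.41677256,  0.26955018,  0.80093189])}
{'vfov': 59.35018994913377, 'cx': 249.1215198061909, 'cy': 193.30434373687447, 'T_tool_cam': array([[ 1.59814803e-03, -9.54469259e-01, -2.98305010e-01,
         7.49661284e-02],
       [ 9.99998721e-01,  1.50545826e-03,  5.40494992e-04,
         1.24290704e-03],
       [-6.68001154e-05, -2.98305492e-01,  9.54470444e-01,
        -1.28045916e-01],
       [ 0.00000000e+00,  0.00000000e+00,  0.00000000e+00,
         1.00000000e+00]])}
```

View pics/scene0.png

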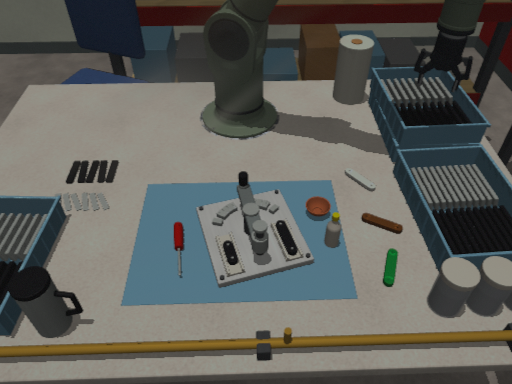

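View pics/side0.png

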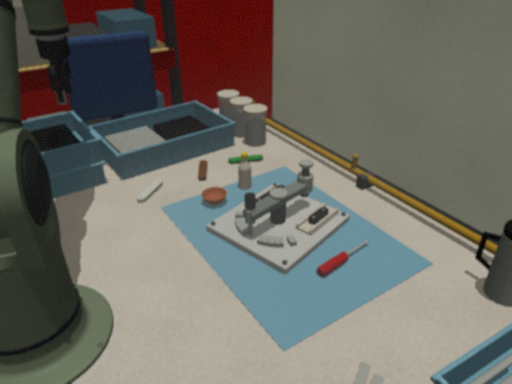

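The scene view shows the press at about (250,235): the knob at (243,180), the cap at (260,230), and the longer handle seemingly in the +y nest at (287,240). The side view shows the knob at (250,200) and the cap at (305,166). I'll enlarge both.

Run:
```python
import cv2,numpy as np
a=cv2.imread("pics/scene0.png")[165:285,185:320]; b=cv2.imread("pics/side0.png")[150:270,200:355]
k=dict(fx=5,fy=5,interpolation=cv2.INTER_CUBIC)
cv2.imwrite("pics/sc.png",cv2.resize(a,None,**k)); cv2.imwrite("pics/si.png",cv2.resize(b,None,**k))
```

```text
(no output)
```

View pics/sc.png

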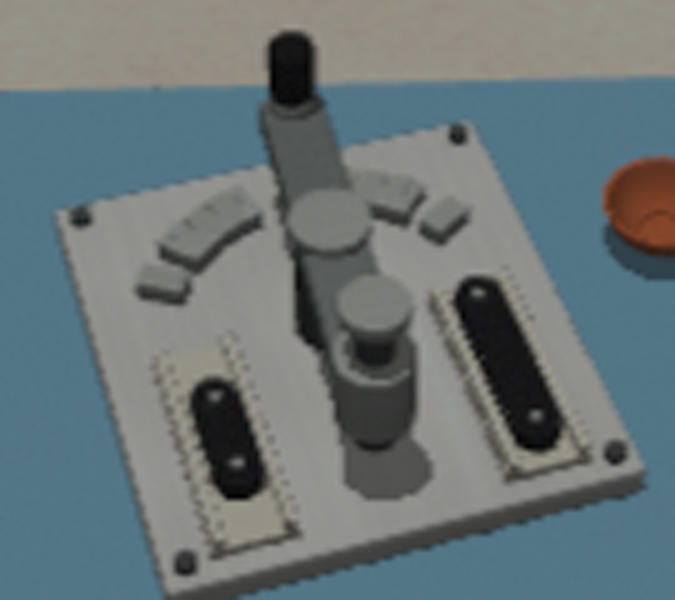

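View pics/si.png

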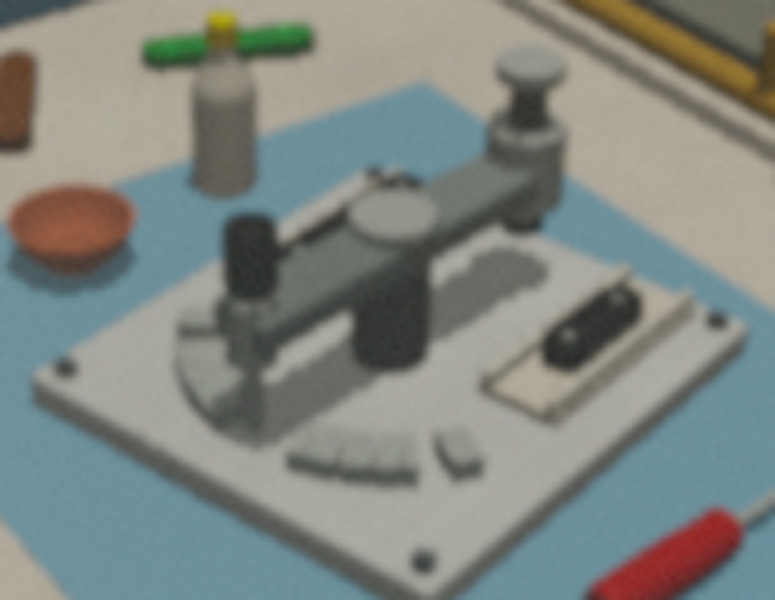

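The scene crop shows the long handle in the +y nest. There the knob top is at crop (291,44), the cap top at (374,302) and the nut at (329,219). In the side crop they're at (250,225), (531,68) and (394,216). Next I triangulate these and the four plate bolts.

```bash
cat > h.py <<'E'
import numpy as np,cv2
from workcell import camera_model
from scipy.spatial.transform import Rotation as Ro
def ray(n,uv,pose=None):
    c=camera_model(n); f=192/np.tan(np.radians(c['vfov']/2))
    d=np.array([(uv[0]-c['cx'])/f,(uv[1]-c['cy'])/f,1])
    if pose is None: R=c['R'].T; o=-R@c['t']
    else:
        T=np.eye(4); T[:3,:3]=Ro.from_euler('xyz',pose[1]).as_matrix(); T[:3,3]=pose[0]; T=T@c['T_tool_cam']; R=T[:3,:3]; o=T[:3,3]
    d=R@d; return o,d/np.linalg.norm(d)
def onz(r,z): o,d=r; return o+d*(z-o[2])/d[2]
def tri(*rs):
    A=[np.eye(3)-np.outer(d,d) for o,d in rs]
    p=np.linalg.solve(sum(A),sum(a@o for a,(o,d) in zip(A,rs)))
    return p,max(np.linalg.norm(a@(p-o)) for a,(o,d) in zip(A,rs))
E
python3 - <<'E'
from h import *
S=lambda u,v:ray("scene",((u+.5)/5-.5+185,(v+.5)/5-.5+165))
D=lambda u,v:ray("side",((u+.5)/5-.5+200,(v+.5)/5-.5+150))
P={}
for n,a,b in [("knob",(291,44),(250,225)),("cap",(374,302),(531,68)),("nut",(329,219),(394,216)),
 ("b--",(81,217),(423,562)),("b-+",(458,134),(65,368)),("b+-",(186,562),(717,320)),("b++",(616,452),(375,172))]:
    p,e=tri(S(*a),D(*b)); P[n]=p; print(n,np.round(p*1e3,1),round(e*1e3,1))
ex=P["b+-"]+P["b++"]-P["b--"]-P["b-+"]; ey=P["b-+"]+P["b++"]-P["b--"]-P["b+-"]
print("yaw",np.arctan2(ex[1],ex[0]),np.arctan2(-ey[0],ey[1]))
h=P["cap"]-P["knob"]; print("head",np.arctan2(h[1],h[0]),np.linalg.norm(h[:2]))
for n,(u,v) in dict(l1=(478,283),l2=(540,445)).items(): print(n,onz(S(u,v),.04)*1e3)
E
```

```text
knob [478.7  13.3 135.9] 1.7
cap [669.   50.2 142.7] 2.2
nut [572.1  31.   98.9] 1.6
b-- [ 489.5 -107.6   20. ] 1.2
b-+ [429.5 108.6  19.8] 1.2
b+- [724.7 -42.4  20.6] 1.5
b++ [665.6 174.2  21.6] 0.7
yaw 0.270689340637045 0.26853289916914813
head 0.19185611897655955 0.19380027301152358
l1 [564.0976955 111.0656617  40.       ]
l2 [673.51234411 134.3924362   40.        ]
```

The checks hold: the knob, cap and nut are 2–5 mm below their stated heights, and the knob–cap span is 194 mm (should be 195). Fixture yaw is 0.27, the head stands at -0.078 rad relative to the fixture, and the long handle is in the left nest, so the target is +0.87 (world 1.14). Moving above the knob.

>>> {"api": "move_arm", "payload": {
  "moves": [
    [20, -47, 2, -0.18],
    [40, -94, 4, -0.36],
    [60, -141, 6, -0.54],
    [80, -188, 8, -0.72],
    [100, -235, 10, -0.9],
    [120, -282, 12, -1.08],
    [140, -329, 14, -1.26],
    [160, -376, 16, -1.44],
    [180, -423, 18, -1.62],
    [200, -470, 20, -1.8],
    [220, -517, 22, -1.98],
    [239, -564, 24, -2.16]
  ],
  "gripper": 1,
  "newtons": 50
}}

```text
clock: 1.65
position: [0.4792, 0.0116, 0.2695]
tool_rot: [-3.142, -0.0, 0.582]
force: [0.4, 0.9, 0.1]
grip_width: 0.0855
finger_force: 0.0
```

>>> {"api": "move_arm", "payload": {
  "moves": [
    [0, 0, 0, -0.18],
    [0, 0, 0, -0.36],
    [0, 0, 0, -0.396],
    [0, 0, 0, -0.396],
    [0, 0, 0, -0.396]
  ]
}}

```text
clock: 2.28
position: [0.4788, 0.0132, 0.2693]
tool_rot: [-3.141, -0.0, 0.195]
force: [0.1, -0.5, 0.5]
grip_width: 0.0852
finger_force: 0.0
```

Run:
```python
from workcell import *
import cv2
s=monitor.observe(); print(s['clock'],s['position'],s['tool_rot'],s['qpos'],s['qd'].max(),s['force'])
cv2.imwrite("pics/w1.png",grab_frame("wrist"))
```

```text
2.275 [0.4788155  0.01324278 0.26933046] [-3.14144760e+00 -8.34962725e-05  1.94560514e-01] [-0.72545842  0.32486801  0.72919427  1.96957574 -0.26608118  0.94301315
 -1.24038011] 0.003652978662944686 [ 0.10488531 -0.51727014  0.45322323]
```

View pics/w1.png

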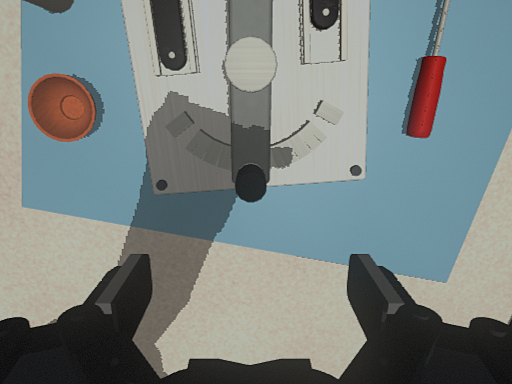

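The wrist view shows the knob's top circle centred near (251,186), the nut at (250,64), the long handle on the left at (170,30) and the bowl at (62,105).

Run:
```python
from h import *
from workcell import *
im=cv2.imread("pics/w1.png"); g=im.max(2)
m=(g<60).astype('u1'); m[:150]=0;m[215:]=0;m[:,:225]=0;m[:,275:]=0
n,l,st,c=cv2.connectedComponentsWithStats(m); i=1+st[1:,4].argmax(); print(st[i],c[i])
ys=np.where(l==i)[0]; 
for v in range(164,206,4): x=np.where(l[v]==i)[0]; print(v,x.min() if len(x) else 0,x.max() if len(x) else 0)
s=monitor.observe(); pose=(s['position'],s['tool_rot'])
S=lambda u,v:ray("scene",((u+.5)/5-.5+185,(v+.5)/5-.5+165))
D=lambda u,v:ray("side",((u+.5)/5-.5+200,(v+.5)/5-.5+150))
for name,w,z,a,b in(("knob",(251,185.5),.138,(291,44),(250,225)),("nut",(250,64),.103,(329,219),(394,216))):
    W=ray("wrist",w,pose); print(name,onz(W,z)*1e3,onz(S(*a),z)*1e3,onz(D(*b),z)*1e3,tri(W,S(*a),D(*b)))
```

```text
[235 164  34  38 953] [250.35886674 182.64742917]
164 248 252
168 241 260
172 237 263
176 236 264
180 236 268
184 235 265
188 236 265
192 236 264
196 239 261
200 245 256
204 0 0
knob [482.45565106  12.66377502 138.        ] [479.28339962  14.47608271 138.        ] [476.96374786   8.03980529 138.        ] (array([0.48004094, 0.01315133, 0.13584897]), np.float64(0.002488919450267026))
nut [573.75989395  31.56035722 103.        ] [574.59910925  32.20400476 103.        ] [568.19031899  23.50933208 103.        ] (array([0.57302594, 0.03136384, 0.09897858]), np.float64(0.0018605165800629508))
```

The wrist view agrees within about 3 mm: knob ≈ (481,13), top ≈ 137 mm, 94 mm from the pivot (should be 95). I'll descend to TCP z ≈ 122 and grip.

>>> {"api": "move_arm", "payload": {
  "moves": [
    [2, 0, -40, 0],
    [2, 0, -80, 0],
    [2, 0, -115, 0],
    [2, 0, -135, 0],
    [2, 0, -147, 0],
    [2, 0, -147, 0]
  ]
}}

```text
clock: 3.08
position: [0.4807, 0.013, 0.1221]
tool_rot: [-3.142, 0.001, 0.192]
force: [0.7, 0.3, -0.5]
grip_width: 0.0852
finger_force: 0.0
```

>>> {"api": "move_arm", "payload": {
  "moves": [
    [0, 0, 0, 0],
    [0, 0, 0, 0],
    [0, 0, 0, 0],
    [0, 0, 0, 0],
    [0, 0, 0, 0],
    [0, 0, 0, 0],
    [0, 0, 0, 0],
    [0, 0, 0, 0]
  ],
  "gripper": 0.1,
  "newtons": 50
}}

```text
clock: 4.08
position: [0.4811, 0.0131, 0.1228]
tool_rot: [-3.141, -0.001, 0.192]
force: [-1.8, -0.6, 9.3]
grip_width: 0.0245
finger_force: 48.4
```

Gripped. Lift 14 mm.

>>> {"api": "move_arm", "payload": {
  "moves": [
    [0, 0, 4, 0],
    [0, 0, 9, 0],
    [0, 0, 14, 0],
    [0, 0, 14, 0],
    [0, 0, 14, 0]
  ]
}}

```text
clock: 4.7
position: [0.4809, 0.0132, 0.1363]
tool_rot: [3.142, -0.0, 0.192]
force: [3.5, -2.3, -5.6]
grip_width: 0.0241
finger_force: 49.3
```

Run:
```python
from h import *
from workcell import *
s=monitor.observe(); print(s['position'],s['force'],s['grip_width'])
a=grab_frame("side")[175:250,215:300]; b=grab_frame("wrist")[60:260,130:380]
cv2.imwrite("pics/l.png",np.vstack([cv2.resize(a,(400,300)),cv2.resize(b,(400,300))]))
c=np.array([.5735,.0315]); p=np.array([.481,.013])
for w in np.linspace(.192,1.14,7): k=c-.095*np.array([np.cos(w),np.sin(w)]); print(round(w-.192,3),np.round((k-p)*1e3,1))
```

```text
[0.48090884 0.01317134 0.13626142] [ 3.47399477 -2.29650396 -5.62610893] 0.02413844772521255
0.0 [-0.8  0.4]
0.158 [  3.3 -14.1]
0.316 [  9.5 -27.7]
0.474 [ 17.8 -40.2]
0.632 [ 28.  -51.2]
0.79 [ 39.7 -60.5]
0.948 [ 52.8 -67.8]
```

View pics/l.png

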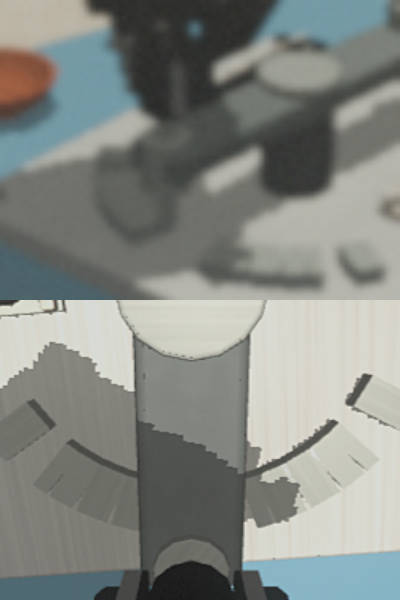

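The force is -5.6 N, which matches the spring at about 14 mm of lift, and the view shows the knob in the jaws with the bush top visible below it. Now the swing, along an arc of radius 95 mm.

>>> {"api": "move_arm", "payload": {
  "moves": [
    [1.7, -7.4, 0, 0.08],
    [4.1, -14.5, 0, 0.158],
    [10.3, -28.1, 0, 0.316],
    [18.6, -40.6, 0, 0.474],
    [28.8, -51.6, 0, 0.632],
    [40.5, -60.9, 0, 0.79],
    [47, -64.8, 0, 0.87],
    [53.6, -68.2, 0, 0.948],
    [53.6, -68.2, 0, 0.948],
    [53.6, -68.2, 0, 0.948],
    [53.6, -68.2, 0, 0.948]
  ]
}}

```text
clock: 6.18
position: [0.5341, -0.054, 0.1359]
tool_rot: [-3.14, -0.0, 1.141]
force: [0.4, 5.6, -5.6]
grip_width: 0.0246
finger_force: 49.7
```

Run:
```python
from h import *
from workcell import *
s=monitor.observe(); print(s['position'],s['force'],s['grip_width'],s['qpos'])
cv2.imwrite("pics/sc2.png",grab_frame("scene"));cv2.imwrite("pics/si2.png",grab_frame("side"));cv2.imwrite("pics/w2.png",grab_frame("wrist"))
a=cv2.imread("pics/sc2.png")[165:285,185:320]; b=cv2.imread("pics/si2.png")[150:270,200:335]
k=dict(fx=4,fy=4,interpolation=cv2.INTER_CUBIC)
A=np.hstack([cv2.resize(cv2.imread("pics/w2.png"),(400,300)),np.zeros((300,400,3),'u1')])
B=np.hstack([cv2.resize(a,(400,300)),cv2.resize(b,(400,300))])
A[:,400:]=cv2.resize(cv2.imread("pics/w2.png")[0:180,130:370],(400,300))
cv2.imwrite("pics/v2.png",np.vstack([A,B]))
```

```text
[ 0.53408371 -0.0540294   0.13590799] [ 0.37891447  5.56204831 -5.6162604 ] 0.02464001677902014 [-0.22055713  0.55413772  0.29048751  1.9388823  -0.24271273  0.6832977
 -0.21162274]
```

View pics/v2.png

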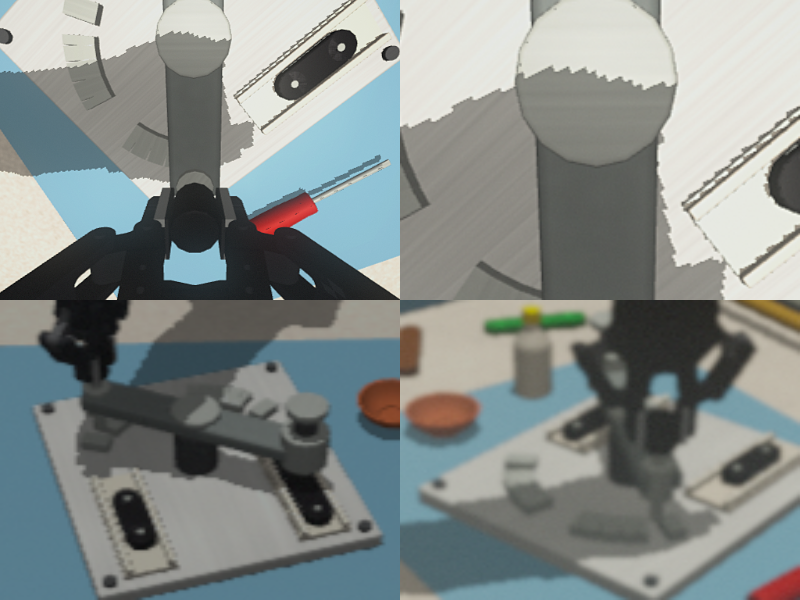

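Run:
```python
from h import *
c=onz(ray("scene",(288.2,205.4)),.145); n=onz(ray("scene",(250.4,207.6)),.101); print(c,n,np.arctan2(*(c-n)[1::-1]),np.hypot(*(c-n)[:2]))
k=np.array([.53408,-.05403]); P=np.array([.5735,.0315]); print(np.arctan2(*(P-k)[::-1]),np.hypot(*(P-k)))
```

```text
[0.60800469 0.1238415  0.145     ] [0.5698438 0.0322703 0.101    ] 1.1759473119955792 0.09920452296894469
1.1389225133957845 0.09417705293753888
```

The arm pose gives 1.139 rad against a target of 1.14. Lower gently while watching the force.

>>> {"api": "move_arm", "payload": {
  "moves": [
    [0, 0, -3, 0],
    [0, 0, -6, 0],
    [0, 0, -9, 0],
    [0, 0, -9, 0]
  ]
}}

```text
clock: 6.82
position: [0.534, -0.054, 0.1268]
tool_rot: [-3.14, -0.0, 1.141]
force: [0.9, 5.9, -4.0]
grip_width: 0.0242
finger_force: 49.9
```

At -4.0 N the spring alone accounts for the force, so the pin is entering the notch. Finish lowering, then release.

>>> {"api": "move_arm", "payload": {
  "moves": [
    [0, 0, -3, 0],
    [0, 0, -4.5, 0],
    [0, 0, -4.5, 0]
  ]
}}

```text
clock: 7.2
position: [0.5344, -0.0541, 0.1229]
tool_rot: [-3.141, -0.001, 1.141]
force: [-0.2, 4.0, 3.2]
grip_width: 0.0242
finger_force: 50.8
```

>>> {"api": "move_arm", "payload": {
  "moves": [
    [0, 0, 0, 0],
    [0, 0, 0, 0],
    [0, 0, 0, 0],
    [0, 0, 0, 0],
    [0, 0, 0, 0],
    [0, 0, 0, 0]
  ],
  "gripper": 1
}}

```text
clock: 7.95
position: [0.5344, -0.0551, 0.1228]
tool_rot: [3.142, 0.0, 1.14]
force: [0.1, 1.1, -0.7]
grip_width: 0.0855
finger_force: 0.0
```

Released. Rise and move so that the wrist camera sees the cap, closing the jaws on the way.

>>> {"api": "move_arm", "payload": {
  "moves": [
    [0, 0, 40, 0],
    [0, 0, 90, 0],
    [10, 20, 140, 0],
    [28, 60, 160, 0],
    [46, 100, 160, 0],
    [56, 123, 160, 0],
    [56, 123, 160, 0],
    [56, 123, 160, 0]
  ]
}}

```text
clock: 8.95
position: [0.5901, 0.0667, 0.2826]
tool_rot: [-3.141, 0.001, 1.139]
force: [-0.0, -0.9, -0.5]
grip_width: 0.0854
finger_force: 0.0
```

Run:
```python
from h import *
from workcell import *
s=monitor.observe(); print(s['clock'],list(s['position']),list(s['tool_rot']))
cv2.imwrite("pics/w3.png",grab_frame("wrist"));cv2.imwrite("pics/sc3.png",grab_frame("scene"));cv2.imwrite("pics/si3.png",grab_frame("side"))
k=lambda i:cv2.resize(i,(400,300),interpolation=cv2.INTER_CUBIC)
a=cv2.imread("pics/sc3.png")[155:275,185:345]; b=cv2.imread("pics/si3.png")[150:270,200:360]
cv2.imwrite("pics/v3.png",np.vstack([np.hstack([k(cv2.imread("pics/w3.png")),k(cv2.imread("pics/w3.png")[:192,128:384])]),np.hstack([k(a),k(b)])]))
```

```text
8.95 [np.float64(0.5901132768616785), np.float64(0.06667146428035822), np.float64(0.28255304885972554)] [np.float64(-3.141359750763689), np.float64(0.0009715294841508015), np.float64(1.138503629928689)]
```

View pics/v3.png

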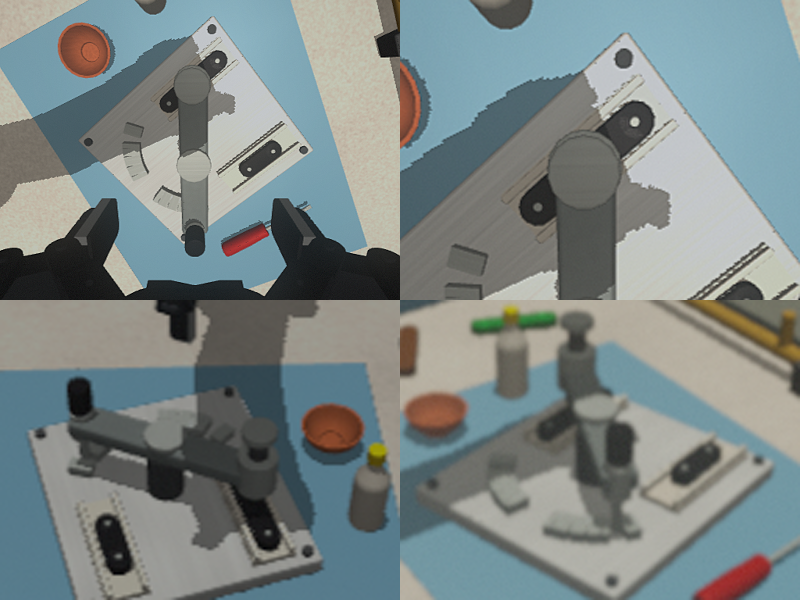

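The views show the head over the long handle and the knob standing over the end notch. The cap is at wrist (246.5,110), scene (288.2,205.8) and side (270.8,158.4); the knob top is at wrist (250,311), scene (216,188) and side (289,200).

Run:
```python
from h import *
pose=([.59011,.06667,.28255],[-3.14136,.00097,1.1385])
for n,w,s,d,z in(("cap",(246.5,110),(287.9,205.5),(270.5,158.1),.148),("knob",(250,311),(215.9,187.9),(288.5,199.3),.138)):
    r=[ray("wrist",w,pose),ray("scene",s),ray("side",d)]
    print(n,*[np.round(onz(x,z)*1e3,1) for x in r]); print(*[np.round(tri(*q)[0]*1e3,1) for q in(r,r[:2],r[::2],r[1:])])
W=lambda u,v:onz(ray("wrist",(128+u/1.5625,v/1.5625),pose),.04)
print("handle holes/ends",W(254,103),W(117,224))
```

```text
cap [615.2 122.8 148. ] [611.2 122.7 148. ] [605.9 110.8 148. ]
[612.6 122.  144.3] [615.2 122.6 152. ] [614.7 122.6 140.4] [610.4 121.1 144.3]
knob [539.8 -48.  138. ] [532.8 -54.5 138. ] [536.9 -55.9 138. ]
[537.3 -52.9 137.1] [537.3 -51.8 138.3] [539.4 -51.1 134.4] [535.6 -55.5 139.3]
handle holes/ends [0.67137032 0.13827073 0.04      ] [0.55294104 0.10474839 0.04      ]
```

The cap is at (615,122.5), about 3 mm from the handle's centre (612,121.5), and the knob top at about 137–138 mm means it is home. Closing the jaws and going above the cap.

>>> {"api": "move_arm", "payload": {
  "moves": [
    [13, 30, 0, 0],
    [25, 56, 0, 0],
    [25, 56, 0, 0],
    [25, 56, 0, 0],
    [25, 56, -30, 0],
    [25, 56, -60, 0],
    [25, 56, -85, 0],
    [25, 56, -100, 0],
    [25, 56, -110, 0],
    [25, 56, -110, 0],
    [25, 56, -110, 0]
  ],
  "gripper": 0
}}

```text
clock: 10.48
position: [0.6158, 0.1239, 0.1736]
tool_rot: [3.141, -0.001, 1.14]
force: [0.5, 0.3, 0.2]
grip_width: -0.0
finger_force: 0.0
```

Run:
```python
from workcell import *
print(bot.tip_extent, monitor.observe()['force'],monitor.observe()['position'])
```

```text
0.014 [0.52240127 0.25417828 0.21574301] [0.61581774 0.12390856 0.1735689 ]
```

>>> {"api": "move_arm", "payload": {
  "moves": [
    [0, -1, -5, 0],
    [0, -1, -9, 0],
    [0, -1, -9, 0]
  ]
}}

```text
clock: 10.85
position: [0.6152, 0.1229, 0.1634]
tool_rot: [-3.141, 0.0, 1.14]
force: [0.3, -0.9, 0.5]
grip_width: 0.0001
finger_force: 0.0
```

>>> {"api": "move_arm", "payload": {
  "moves": [
    [0, 0, -2, 0],
    [0, 0, -4, 0],
    [0, 0, -4, 0]
  ]
}}

```text
clock: 11.22
position: [0.6155, 0.123, 0.1598]
tool_rot: [3.142, -0.0, 1.14]
force: [0.5, -0.6, 1.9]
grip_width: -0.0001
finger_force: 0.8
```

>>> {"api": "move_arm", "payload": {
  "moves": [
    [0, 0, -2, 0],
    [0, 0, -4, 0],
    [0, 0, -4, 0]
  ]
}}

```text
clock: 11.6
position: [0.6154, 0.123, 0.1557]
tool_rot: [-3.142, -0.0, 1.14]
force: [0.2, -0.1, 3.1]
grip_width: -0.0002
finger_force: 1.1
```

Contact came near z ≈ 162 as expected. Continue with force checks.

>>> {"api": "move_arm", "payload": {
  "moves": [
    [0, 0, -1.5, 0],
    [0, 0, -2.5, 0],
    [0, 0, -2.5, 0]
  ]
}}

```text
clock: 11.98
position: [0.6155, 0.123, 0.1532]
tool_rot: [3.142, -0.0, 1.14]
force: [-0.7, 1.0, 2.5]
grip_width: -0.0002
finger_force: 1.3
```

>>> {"api": "move_arm", "payload": {
  "moves": [
    [0, 0, -1, 0],
    [0, 0, -2.5, 0],
    [0, 0, -2.5, 0]
  ]
}}

```text
clock: 12.35
position: [0.6155, 0.123, 0.1509]
tool_rot: [3.141, -0.0, 1.14]
force: [-0.6, 1.0, 6.8]
grip_width: -0.0001
finger_force: 3.4
```

>>> {"api": "move_arm", "payload": {
  "moves": [
    [0, 0, -1, 0],
    [0, 0, -2.5, 0],
    [0, 0, -2.5, 0],
    [0, 0, -2.5, 0]
  ]
}}

```text
clock: 12.85
position: [0.6155, 0.123, 0.1486]
tool_rot: [3.141, -0.0, 1.14]
force: [-1.8, 0.1, 8.2]
grip_width: 0.0
finger_force: 4.1
```

>>> {"api": "move_arm", "payload": {
  "moves": [
    [0, 0, -1, 0],
    [0, 0, -2.3, 0],
    [0, 0, -2.3, 0],
    [0, 0, -2.3, 0],
    [0, 0, -2.3, 0]
  ]
}}

```text
clock: 13.48
position: [0.6155, 0.123, 0.1464]
tool_rot: [3.141, -0.0, 1.14]
force: [-1.7, 1.0, 9.4]
grip_width: -0.0002
finger_force: 4.8
```

Run:
```python
from h import *
from workcell import *
F=[]
for i in range(6): cv2.imwrite("pics/z.png",grab_frame("scene")); F.append(monitor.observe()['force'][2])
print(F,monitor.observe()['position'])
a=cv2.imread("pics/z.png")[155:275,185:345]; b=grab_frame("side")[150:270,200:360]
cv2.imwrite("pics/v4.png",cv2.resize(np.hstack([a,b]),(800,300),interpolation=cv2.INTER_CUBIC))
```

```text
[np.float64(10.729960879084805), np.float64(10.393396020858088), np.float64(10.167463212523527), np.float64(9.513815128147954), np.float64(9.313949177815278), np.float64(10.42692822007071)] [0.61551398 0.12301128 0.14638614]
```

View pics/v4.png

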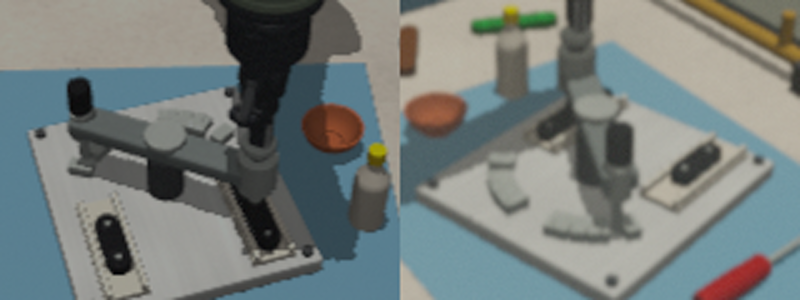

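The cap is pressed: the force is about 9–10 N and the geometry gives about 16 mm. The knob is still home and nothing else has been disturbed. Handing in.

```bash
python3 -c "
from workcell import bot
print(bot.job_done())"
```

```text
the job is handed in; nothing more can be done
None
```

I handed the job in with the ram over the longer handle (+y nest), the knob home in its notch, and the arm still holding the cap about 16 mm down at roughly 10 N; the hand-in returned no verdict.

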